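# Fit the seed disc to the bench sower

## Robot

A 7-joint arm with a two-finger parallel gripper is mounted at the origin on the work surface; the furniture and walls round the work are solid. World frame = base frame: x ahead of the robot, y to its left, z up, the work surface at z = 0. Lengths are in mm, angles in rad, forces in N, time in s.
With the tool pointing down it reaches from about 400 to 850 mm from the base axis. Payload 10.4 kg.
Tool frame: the origin (TCP) lies at the centre of the arm's flange, where the gripper is bolted on; the fingertips stand 173 mm ahead of it and the grasp point (between the pads) lies 155 mm ahead of it; z points along the fingers, x is the direction in which the jaws open and shut, and the axes are right-handed (so a half turn about z gives the same grasp; the last joint's range is limited). The gripper opens to 85 mm and grips with 20 to 120 N. Pads are 22 mm wide; open, the fingers measure 114 mm over their backs; the gripper's body (76 mm by 85 mm) begins 54 mm behind the grasp point. The pads swing forward as they close: fully open they stand 13 mm farther back than shut.
Start: joints at [1.324, 0.332, -0.065, 1.46, 0.022, 1.35, -0.088], TCP at [138.724, -609.416, 404.738] pointing down, gripper open.
Joint ranges: [-2.6, 2.6], [-0.5, 2.12], [-1.47, 1.34], [0.16, 2.42], [-1.27, 4.41], [0.06, 2.06], [-2.6, 2.6]. Speed limits (rad/s): [2.22, 2.22, 2.79, 2.79, 3.14, 3.14, 3.14].

## Interface

Orientations are given as a rotation vector (axis times angle).
In Python, from bench import manip gives the robot as it stands.
- The arm moves only by the tool move_arm, never from a script. Its argument "steps" is one flat list of numbers, 5 for each row, row after row: the shift along the tool's x, y, z in mm, then the turn about the tool's z in rad, then the opening, from 0 (shut) to 1 (fully open). A call has exactly 8 rows; each row shifts and turns the commanded pose from where the row before left it, along the tool's axes as they then stand; what a row does not reach is not made up. A row lasts 1/10 s, in which the tool goes at most 50 mm and 8.59 degrees, less where a joint would pass 70% of its speed; a pose out of reach is approached as far as the arm can. A call is refused whole if a number of a shift passes 50 or a number of a turn 0.15, either way. A call with a gripper value outside its range is refused whole. The fingers move at their own pace and stop on an object; "force" is the grip in N (left out, the last holds). Time passes only in rows, so rows that do not move let the fingers close, or fill a call up. It gives the time, the measured TCP pose, the force and the opening at its end, in the units of the state.
- manip.state(): the state, without advancing time (a new reading comes with each control period).
- manip.camera(name): name is "side" or "top" or "wrist"; returns a dict with "color" (384x512x3 uint8, red, green, blue), "K" (3x3 intrinsics, pixels), "xyz" and "attitude" of the camera in the world. Camera axes: x right, y down, z forward; pixel columns grow to the right and rows downward; lengths in mm; the calibration is good to about 2 mm. A picture is of the moment at which its call begins. There is no depth.
- manip.hand_in(): hands the job in, once; it reports no verdict.
The state is a dict: "t": time; "joint_pos": joint angles; "joint_vel": joint speeds; "joint_efforts": joint torques, N m; "tcp_pos": TCP position; "tcp_rot": TCP orientation; "force": force on the tool from outside, world axes, zero at the start; "torque": the same for the moment, N m; "grip_width": opening from 0.0 (shut) to 1.0 (fully open).
Only numpy, scipy, OpenCV 4.12 (cv2) and the standard library are available. Lean on these libraries where they do the work, as an engineer would, in place of code of your own. Each camera call takes 0.05 s, during which the arm holds its last target.

## Task

Slide the black seed disc along the sower's grey metal plate, without lifting it off the plate, until it drops fully home in the round pocket. Then swing the steel keeper strap over the disc as far as it goes, and leave the small pot and the tape roll beside the plate where they stand.

Things in the scene. Friction and masses are not known exactly. Their poses are not given: they have to be found in the camera images.
- seed_disc: black disc, 90 mm across, 9 mm thick, a ring of small white dots near its rim, in the middle an upright round hub 22 mm across that rises 26 mm above the disc's upper face; about 0.22 kg. Origin: centre of its underside, z up. It starts flat on the plate outside the pocket, underside 20 mm above the bench; home in the pocket its underside is 13 mm above the bench.
- sower_bed: grey painted metal plate fixed to the bench, 200 mm along its x, 360 mm along its y, 20 mm thick, low screw heads (3 mm high) in its corners, a round pocket in the +y half and the strap's pivot post at the +y end. Origin: centre of its underside, at bench height; z up. Its place and yaw vary.
- pocket (a point): centre of the bare-metal floor of the round pocket in the plate, at [0, 0.080, 0.013] in the frame of sower_bed; the pocket is 94 mm across and 7 mm deep, its edge slightly bevelled; axes as sower_bed
- strap_pivot (a point): point on the upright axis about which the strap swings, at [0, 0.150, 0.051] in the frame of sower_bed, level with the strap's underside; the post below it is 20 mm across with a 34 mm foot, and the strap's round end on it reaches 16 mm from the axis
- strap_pin (a point): middle of the upright black pin near the free end of the strap, 100 mm from the pivot axis: 16 mm across, 28 mm high, standing on the strap's upper face; this point is 73 mm above the bench, the pin's top 87 mm
- strap (a joint): swing of the flat steel strap (26 mm wide, 8 mm thick, underside 51 mm above the bench), in rad. 0 = shut on its stop: it points along the plate's -y, over the pocket's centre. Grows clockwise from above as it opens; at pi/2 it points along the plate's -x. Stays where left (friction about 1.2 N at the pin). It passes 3 mm above the hub of a disc that is home, strikes the hub of one that is not.
- pot: small terracotta pot, 60 mm across and 54 mm high, standing on the bench beyond the plate's +x side; origin: centre of its underside
- tape_roll: roll of grey tape lying flat, 100 mm across and 48 mm high, on the bench off the plate's -x side; origin: centre of its underside
There are look-alikes about, which are no part of the job. What is meant by the seed_disc is not blue, and is the larger of those in its own colour.

How it is judged (in metres and radians):
On the way:
1. the disc lies home in the pocket while the strap is still open (horizontal distance between seed_disc and pocket below 0.004 m and z of seed_disc in the frame of pocket below 0.0025 m and angle between seed_disc's own z axis and vertical below 0.05 rad and value of joint strap above 0.3 rad), for 0.2 s.
At the end, for the whole second after the job is handed in: The disc lies at rest in the pocket (centre within 4 mm of the pocket's, underside within 2.5 mm of its floor, tilted less than 0.05 rad) and the strap is shut over it (joint below 0.08 rad) (horizontal distance between seed_disc and pocket below 0.004 m and z of seed_disc in the frame of pocket below 0.0025 m and angle between seed_disc's own z axis and vertical below 0.05 rad and value of joint strap below 0.08 rad and linear speed of seed_disc below 0.01 m/s); the robot touches nothing.
It fails at once if the disc is lifted more than 10 mm off the plate (z of seed_disc in the frame of pocket above 0.017 m).
It fails at once if the disc leaves the plate (its underside falls below the pocket floor) (z of seed_disc in the frame of pocket below -0.005 m).
It fails at once if the pot is shifted more than 30 mm or knocked over (distance of pot from where it was at the start of the episode above 0.03 m or angle between pot's own z axis and vertical above 0.5 rad).
It fails at once if the tape roll is shifted more than 30 mm (distance of tape_roll from where it was at the start of the episode above 0.03 m).
It also fails if it takes over 48 s, if anything falls off the work surface, if the arm or the gripper's body presses on something with over 40 N, if the wrist force passes 120 N, or if a joint passes its speed limit or range.

## Working session

There is one attempt and no reset: what is moved stays moved. The work goes in short steps, Python scripts to look and compute and a tool call to move; the robot and the scene stay as the last step left them, time stands still between calls to the robot, and variables do not carry over. Pictures are saved under pics/ and viewed, and the job is handed in when it is done.

Besides the shell and the picture viewer there is one more tool, called after "Call:" in YAML: its name, and indented under it one key for each argument. move_arm: Moves the arm, as the interface text tells. Its arguments: {"type":"object","properties":{"steps":{"type":"array","items":{"type":"number"}},"force":{"type":"number"}},"required":["steps"]}

```bash
mkdir -p pics; ls; python3 - <<'E'
from bench import manip
import cv2,json
s=manip.state();print({k:(v if not hasattr(v,'tolist') else v.tolist()) for k,v in s.items()})
for n in ("side","top","wrist"):
    c=manip.camera(n);cv2.imwrite(f"pics/{n}0.png",c["color"][:,:,::-1]);print(n,c["K"],c["xyz"],c["attitude"])
E
```

```text
pics
{'t': 0.0, 'joint_pos': [1.3244104830263226, 0.33288092364959704, -0.06469774799749975, 1.4609397145203549, 0.021594524871529283, 1.3498866435748789, -0.08848879150804272], 'joint_vel': [-0.001404148261020959, 0.0006937535613721428, -6.037414315046132e-05, 0.00010781663587817623, -0.0008808652345909302, 0.00028515753849579724, 0.000247724292833806], 'joint_efforts': [-0.0014883635230944492, -62.545058727264404, 0.0481970957480371, -39.16078448295593, 0.01613676839042455, 0.009841103455983102, 6.801847575843567e-05], 'tcp_pos': [138.6796658233306, -609.2918066347652, 403.91085709417416], 'tcp_rot': [-2.4549684394623696, 1.958946625068173, 0.0018000098639844096], 'force': [-0.9665019399832993, 0.045294329807278336, -0.7062294928959875], 'torque': [0.021506818951054985, -0.00018051807078875467, -0.032329758577496204], 'grip_width': 1.0025661453569674}
side [[382.63638505   0.         260.66158484]
 [  0.         382.63638505 190.58016733]
 [  0.           0.           1.        ]] [266.66109291 554.67915436 594.86849652] [-0.68699815  2.55894971 -1.23318038]
top [[482.52019371   0.         255.28004113]
 [  0.         482.52019371 187.6283059 ]
 [  0.           0.           1.        ]] [ 372.05917273   -7.20670099 1211.37007755] [-2.12681343  2.12986245 -0.23300874]
wrist [[335.92944592   0.         248.61086235]
 [  0.         335.92944592 199.34381797]
 [  0.           0.           1.        ]] [ 208.06057096 -593.84991007  373.67553862] [ 2.27425771 -1.81456881 -0.2617516 ]
```

View pics/side0.png

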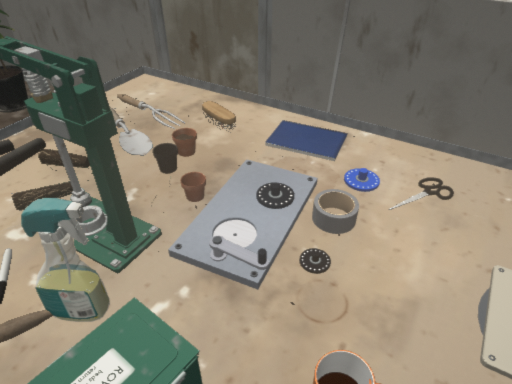

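View pics/top0.png

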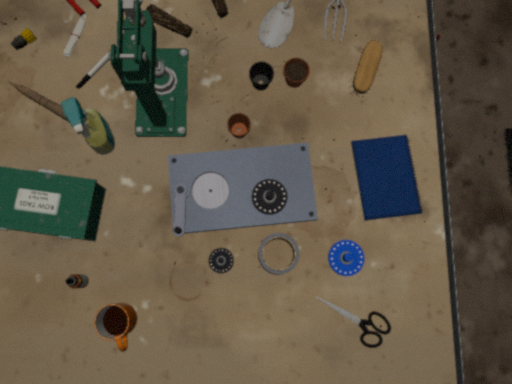

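View pics/wrist0.png

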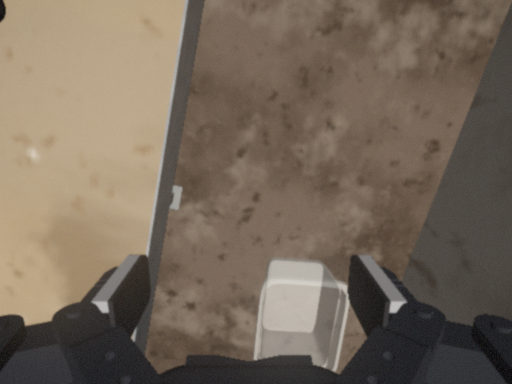

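The black look-alikes are the large disc on the plate (top 269,197), the small black disc on the bench (221,260) and the blue disc (346,257). By the description I choose the one at (269,197), which is black, larger and on the plate. The strap pivot is at about (180,189), its pin at (178,230), and the pocket at (210,190). I'll check all of these in an enlarged crop.

```bash
cat > h.py <<'E'
import numpy as np,cv2
from scipy.spatial.transform import Rotation as R
from bench import manip
def proj(c,p):
    r=R.from_rotvec(c["attitude"]).as_matrix();q=(np.atleast_2d(p)-c["xyz"])@r
    u=q@np.array(c["K"]).T;return u[:,:2]/u[:,2:]
def back(c,uv,z):
    uv=np.atleast_2d(uv).astype(float);r=R.from_rotvec(c["attitude"]).as_matrix()
    d=np.c_[uv,np.ones(len(uv))]@np.linalg.inv(c["K"]).T@r.T
    return np.array(c["xyz"])+d*((z-c["xyz"][2])/d[:,2:])
def crop(c,x0,y0,x1,y1,s,fn):
    im=c["color"][y0:y1,x0:x1,::-1];cv2.imwrite(fn,cv2.resize(np.ascontiguousarray(im),None,fx=s,fy=s,interpolation=cv2.INTER_CUBIC))
E
python3 - <<'E'
from h import *
c=manip.camera("top");crop(c,160,130,325,245,4.8,"pics/topc.png")
print(back(c,[[269,197],[210,190],[180,189],[256,10],[256,380],[10,190],[500,190]],20))
c=manip.camera("side");crop(c,165,150,330,290,4.5,"pics/sidec.png")
E
```

```text
[[ 584.60439905  -68.65340473   20.        ]
 [ 602.40021864   79.41205781   20.        ]
 [ 604.90459783  154.5401337    20.        ]
 [1100.50116508  -38.02291009   20.        ]
 [ 150.9492975   -34.33082875   20.        ]
 [ 602.07168089  575.90127831   20.        ]
 [ 602.88757524 -657.08563885   20.        ]]
```

View pics/topc.png

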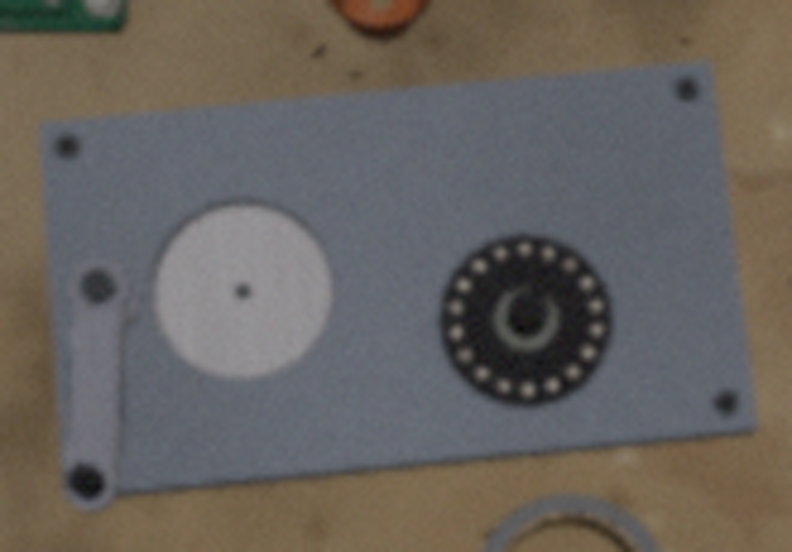

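View pics/sidec.png

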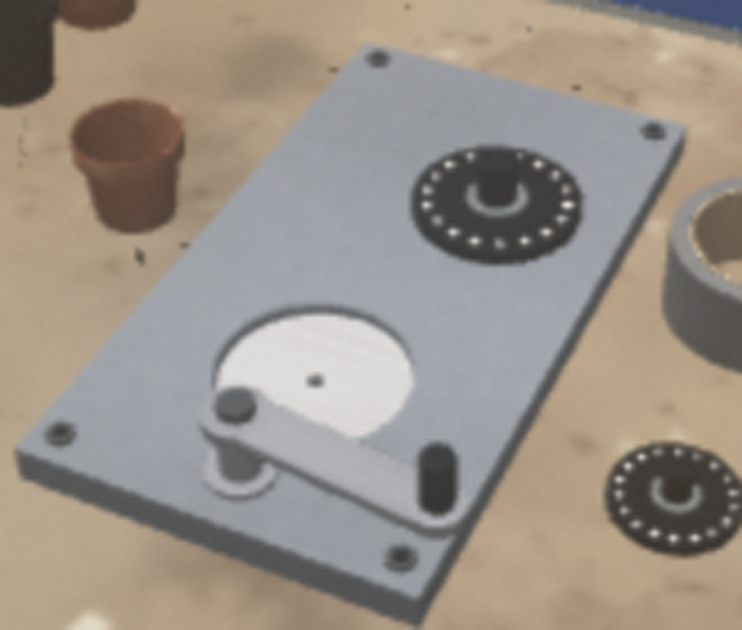

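The crops confirm it: a large black disc with a ring of white dots and a hub, centred at crop (526,320). Pocket dot (242,291), pivot cap (97,287), pin top (87,481), plate corners (40,122), (712,61), (757,430).

```bash
python3 - <<'E'
from h import *
c=manip.camera("top")
f=lambda x,y:[(x+.5)/4.8-.5+160,(y+.5)/4.8-.5+130]
P=lambda x,y,z:back(c,f(x,y),z)[0]
A,B,C=P(40,122,20),P(712,61,20),P(757,430,20)
print("corners",A,B,C,"ctr",(A+C)/2, np.linalg.norm(A-B),np.linalg.norm(B-C))
yv=A-B;print("yaw from long", np.degrees(np.arctan2(yv[1],yv[0]))-90); xv=B-C;print("yaw short",np.degrees(np.arctan2(xv[1],xv[0])))
for s in [(67,147),(685,89),(726,402)]: print("screw",P(*s,22))
print("pocket",P(242,291,13)); print("disc",P(526,320,29)); print("pivotcap",P(97,287,63)); print("pin",P(87,481,87))
c2=manip.camera("side")
g=lambda x,y:[(x+.5)/4.5-.5+165,(y+.5)/4.5-.5+150]
Q=lambda x,y,z:back(c2,g(x,y),z)[0]
print("side pocket",Q(316,380,13),"disc",Q(497,203,29),"pintop",Q(439,457,87),"pot",Q(134,208,0), "tape",back(c2,[335,212],48))
print("pot top",P(378,0,54),back(c,[278,254],48))
s=manip.state();Rm=R.from_rotvec(s["tcp_rot"]).as_matrix();print(np.round(Rm,4))
w=manip.camera("wrist");print("wrist cam in tool",Rm.T@(w["xyz"]-s["tcp_pos"]),np.round(Rm.T@R.from_rotvec(w["attitude"]).as_matrix(),3))
E
```

```text
corners [692.87904186 187.44765126  20.        ] [ 727.49469959 -170.19997718   20.        ] [ 528.47515191 -188.67480471   20.        ] ctr [610.67709689  -0.61357672  20.        ] 359.31889720986254 199.87521008850163
yaw from long 5.528269750796483
yaw short 5.303522888970026
screw [678.74416949 172.50044124  22.        ]
screw [ 711.33512012 -155.09524983   22.        ]
screw [ 542.86390994 -172.63543844   22.        ]
pocket [603.1643731   79.85986569  13.        ]
disc [584.84404214 -68.6736681   29.        ]
pivotcap [595.52549014 149.12788021  63.        ]
pin [495.01976133 148.12906573  87.        ]
side pocket [600.30288619  78.23456379  13.        ] disc [580.07590336 -64.37736889  29.        ] pintop [492.81102921 150.21246677  87.        ] pot [764.43513179   7.20547967   0.        ] tape [[430.89977867 -56.82561724  48.        ]]
pot top [749.89180399   8.33327924  54.        ] [[440.92615268 -87.52289761  48.        ]]
[[ 2.220e-01 -9.751e-01 -0.000e+00]
 [-9.751e-01 -2.220e-01  2.000e-04]
 [-2.000e-04 -0.000e+00 -1.000e+00]]
wrist cam in tool [  0.37591569 -71.05991646  30.3235582 ] [[ 1.     0.    -0.001]
 [ 0.     0.96   0.28 ]
 [ 0.001 -0.28   0.96 ]]
```

```bash
cat >> h.py <<'E'
def plan(x,y,z,yaw_deg,n,grip):
    s=manip.state();p=np.array(s["tcp_pos"]);M=R.from_rotvec(s["tcp_rot"]).as_matrix()
    a=np.arctan2(M[1,0],M[0,0]);da=(np.radians(yaw_deg)-a+np.pi)%(2*np.pi)-np.pi
    d=(np.array([x,y,z])-p)/n;t=-da/n
    print("now",np.round(p,1),"yaw",round(np.degrees(a),2),"F",np.round(s["force"],1),"t",round(s["t"],2),"w",round(s["grip_width"],3),"tilt",np.round(M[:2,2],4))
    T=R.from_rotvec([0,0,0])
    for i in range(n):
        Mi=M@R.from_rotvec([0,0,t*i]).as_matrix();q=Mi.T@d
        print(f"{q[0]:.1f},{q[1]:.1f},{q[2]:.1f},{t:.3f},{grip},")
E
python3 -c "
from h import *
plan(584.8,-68.7,300,5.5,16,1)"
```

```text
now [ 138.7 -609.4  404.6] yaw -77.18 F [ 0.1 -0.1  0.7] t 0.4 w 1.001 tilt [0.     0.0001]
-26.8,-34.7,6.5,-0.090,1,
-23.5,-37.0,6.5,-0.090,1,
-20.1,-38.9,6.5,-0.090,1,
-16.5,-40.6,6.5,-0.090,1,
-12.8,-41.9,6.5,-0.090,1,
-9.0,-42.9,6.5,-0.090,1,
-5.1,-43.5,6.5,-0.090,1,
-1.1,-43.8,6.5,-0.090,1,
2.8,-43.7,6.5,-0.090,1,
6.7,-43.3,6.5,-0.090,1,
10.6,-42.5,6.5,-0.090,1,
14.4,-41.4,6.5,-0.090,1,
18.1,-39.9,6.5,-0.090,1,
21.6,-38.1,6.5,-0.090,1,
24.9,-36.0,6.5,-0.090,1,
28.1,-33.6,6.5,-0.090,1,
```

Call:
move_arm:
  steps: [-27,-35,6,-0.09,1,-23,-37,6,-0.09,1,-20,-39,6,-0.09,1,-16,-41,6,-0.09,1,-13,-42,6,-0.09,1,-9,-43,6,-0.09,1,-5,-43,6,-0.09,1,-1,-44,6,-0.09,1]
  force: 30

```text
t: 1.2
tcp_pos: [363.9, -338.3, 356.8]
tcp_rot: [2.99, -0.963, 0.001]
force: [0.8, 0.1, 0.4]
grip_width: 1.003
```

```bash
python3 -c "
from h import *
plan(584.8,-68.7,300,5.5,8,1)"
```

```text
now [ 363.9 -338.3  356.8] yaw -35.72 F [0.8 0.1 0.4] t 1.2 w 1.003 tilt [ 0.0003 -0.0008]
2.7,-43.5,7.1,-0.090,1,
6.6,-43.1,7.1,-0.090,1,
10.5,-42.3,7.1,-0.090,1,
14.2,-41.2,7.1,-0.090,1,
17.9,-39.7,7.1,-0.090,1,
21.4,-38.0,7.1,-0.090,1,
24.7,-35.9,7.1,-0.090,1,
27.8,-33.5,7.1,-0.090,1,
```

Call:
move_arm:
  steps: [3,-43,7,-0.09,1,7,-43,7,-0.09,1,10,-42,7,-0.09,1,14,-41,7,-0.09,1,18,-40,7,-0.09,1,21,-38,7,-0.09,1,25,-36,7,-0.09,1,20,-25,7,-0.09,1]

```text
t: 2.0
tcp_pos: [577.9, -77.4, 300.6]
tcp_rot: [-3.137, -0.154, -0.002]
force: [-0.2, -0.2, 1.2]
grip_width: 1.001
```

Call:
move_arm:
  steps: [0,0,0,0,1,0,0,0,0,1,0,0,0,0,1,0,0,0,0,1,0,0,0,0,1,0,0,0,0,1,0,0,0,0,1,0,0,0,0,1]

```text
t: 2.8
tcp_pos: [576.6, -80.1, 300.8]
tcp_rot: [3.138, 0.146, 0.0]
force: [-0.1, -0.3, -0.4]
grip_width: 1.002
```

```bash
python3 -c "
from h import *
plan(584.8,-68.7,300,5.5,2,1)
c=manip.camera('wrist');cv2.imwrite('pics/w1.png',c['color'][:,:,::-1])
print(proj(c,[[584.8,-68.7,29],[584.8,-68.7,55],[603,79.5,13]]))
"
```

```text
now [576.6 -80.1 300.8] yaw 5.32 F [-0.1 -0.3 -0.4] t 2.8 w 1.002 tilt [ 0.0001 -0.0002]
4.6,-5.3,0.4,-0.002,1,
4.6,-5.3,0.4,-0.002,1,
[[261.12512751 186.24327303]
 [262.45577692 195.64448304]
 [310.45650403 -32.72791095]]
```

View pics/w1.png

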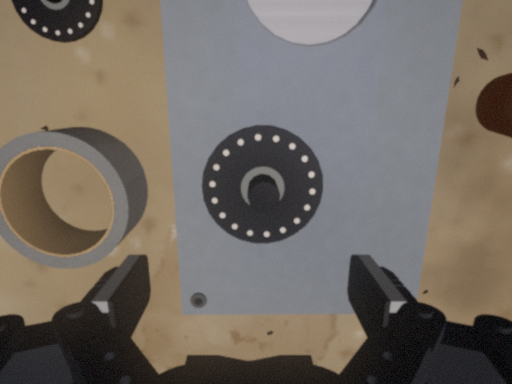

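The disc's ellipse centre is at (262.5,184) against a prediction of (261,186), so the estimate is within about 1 mm. The hub top is at about (264,190). Next I move over it and descend.

Call:
move_arm:
  steps: [5,-5,0,0,1,4.6,-5.6,0,0,1,0,0,20,0,0.7,0,0,25,0,0.6,0,0,25,0,0.6,0,0,15,0,0.6,0,0,8,0,0.6,0,0,0,0,0.6]
  force: 25

```text
t: 3.65
tcp_pos: [585.2, -68.2, 207.1]
tcp_rot: [-3.138, -0.147, 0.002]
force: [-0.6, -0.3, 1.2]
grip_width: 0.6
```

```bash
python3 -c "
from h import *
plan(585,-68.7,206,5.5,1,1)
c=manip.camera('wrist');cv2.imwrite('pics/w2.png',c['color'][:,:,::-1])
"
```

```text
now [585.2 -68.2 207.1] yaw 5.35 F [-0.6 -0.3  1.2] t 3.65 w 0.6 tilt [-0.0011  0.0004]
-0.2,0.5,1.1,-0.003,1,
```

View pics/w2.png

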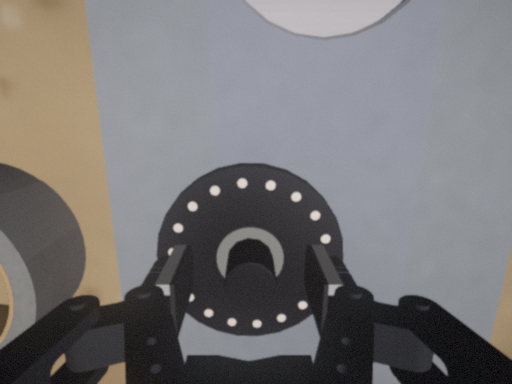

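The hub (248,262) stands centred between the pads, so I close on it.

Call:
move_arm:
  steps: [0,0,0,0,0.3,0,0,0,0,0.1,0,0,0,0,0,0,0,0,0,0,0,0,0,0,0,0,0,0,0,0,0,0,0,0,0,0,0,0,0,0]
  force: 25

```text
t: 4.5
tcp_pos: [585.6, -68.5, 208.9]
tcp_rot: [3.138, 0.146, 0.002]
force: [-2.5, -0.5, 6.6]
grip_width: 0.247
```

```bash
python3 -c "
from h import *
plan(603.1,79.4,207,5.5,8,0)
c=manip.camera('wrist');cv2.imwrite('pics/w3.png',c['color'][:,:,::-1])
c=manip.camera('side');crop(c,165,100,330,250,4,'pics/s3.png')
"
```

```text
now [585.6 -68.5 208.9] yaw 5.32 F [-2.5 -0.5  6.6] t 4.5 w 0.247 tilt [ 0.0016 -0.0005]
3.9,-18.2,0.2,-0.000,0,
3.9,-18.2,0.2,-0.000,0,
3.9,-18.2,0.2,-0.000,0,
3.9,-18.2,0.2,-0.000,0,
3.9,-18.2,0.2,-0.000,0,
3.9,-18.2,0.2,-0.000,0,
3.9,-18.2,0.2,-0.000,0,
3.9,-18.2,0.2,-0.000,0,
```

View pics/w3.png

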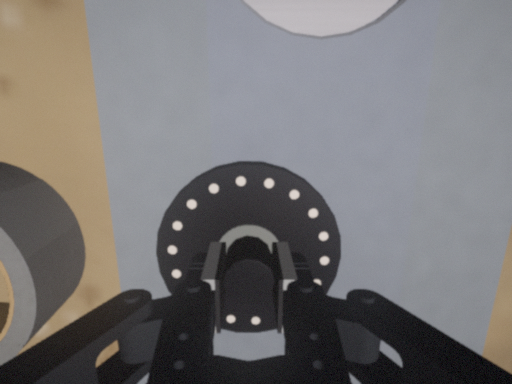

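View pics/s3.png

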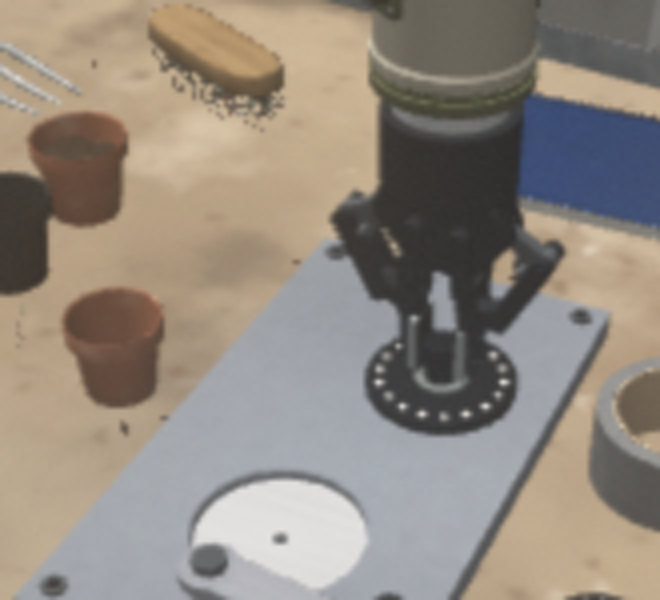

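Call:
move_arm:
  steps: [1,-5,-1,0,0,4,-15,0,0,0,4,-18,0,0,0,4,-18,0,0,0,4,-18,0,0,0,4,-18,0,0,0,4,-18,0,0,0,2,-10,0,0,0]

```text
t: 5.4
tcp_pos: [600.8, 56.4, 208.8]
tcp_rot: [-3.137, -0.15, -0.0]
force: [-0.3, -2.4, 1.9]
grip_width: 0.243
```

```bash
python3 -c "
from h import *
plan(603.1,79.4,207,5.5,2,0)
c=manip.camera('wrist');cv2.imwrite('pics/w4.png',c['color'][:,:,::-1])
c=manip.camera('side');crop(c,165,130,330,280,4,'pics/s4.png')
"
```

```text
now [600.8  56.4 208.8] yaw 5.47 F [-0.3 -2.4  1.9] t 5.4 w 0.243 tilt [0.0001 0.0009]
2.3,-11.3,0.9,-0.000,0,
2.3,-11.3,0.9,-0.000,0,
```

View pics/w4.png

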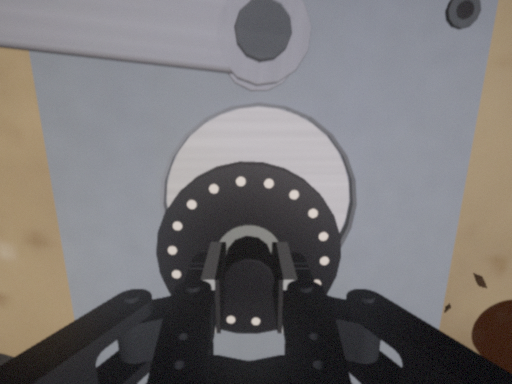

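View pics/s4.png

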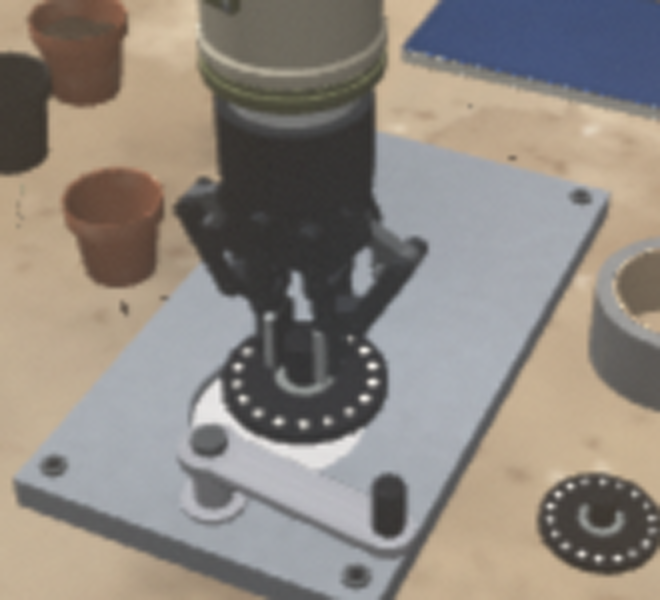

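```bash
python3 -c "
from h import *
c=manip.camera('wrist');crop(c,150,90,360,260,3.8,'pics/w4c.png')
a=np.linspace(0,2*np.pi,73)
im=np.ascontiguousarray(c['color'][:,:,::-1]);im=cv2.resize(im,None,fx=1.5,fy=1.5,interpolation=cv2.INTER_CUBIC)
def circ(x,y,z,r,col):
    q=(proj(c,np.c_[x+r*np.cos(a),y+r*np.sin(a),0*a+z])+.5)*1.5-.5
    cv2.polylines(im,[np.round(q*8).astype(np.int32)],True,col,1,cv2.LINE_AA,3)
circ(603.1,79.4,20,47,(0,0,255));circ(600.8,56.4,29,45,(0,255,0))
cv2.imwrite('pics/w4o.png',im[:480])
"
```

```text
(no output)
```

View pics/w4o.png

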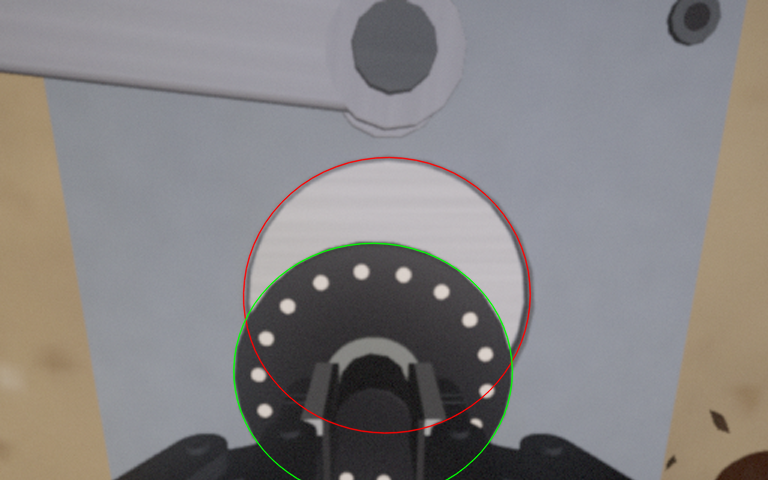

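Call:
move_arm:
  steps: [1,-5,0,0,0,1.5,-7,0,0,0,1.5,-7,0,0,0,1,-3.6,0,0,0,0,0,0,0,0,0,0,0,0,0,0,0,2,0,0,0,0,0,0,0]

```text
t: 6.35
tcp_pos: [603.7, 76.8, 206.8]
tcp_rot: [-3.138, -0.146, -0.0]
force: [-2.3, 1.0, 2.0]
grip_width: 0.244
```

```bash
python3 -c "
from h import *
plan(603.6,79.4,207,5.5,1,0)
c=manip.camera('wrist');cv2.imwrite('pics/w5.png',c['color'][:,:,::-1])
c=manip.camera('side');crop(c,165,150,330,290,4,'pics/s5.png')
"
```

```text
now [603.7  76.8 206.8] yaw 5.34 F [-2.3  1.   2. ] t 6.35 w 0.244 tilt [0.     0.0004]
0.1,-2.6,-0.2,-0.003,0,
```

View pics/w5.png

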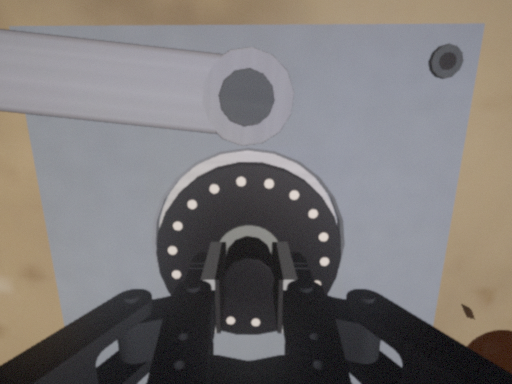

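View pics/s5.png

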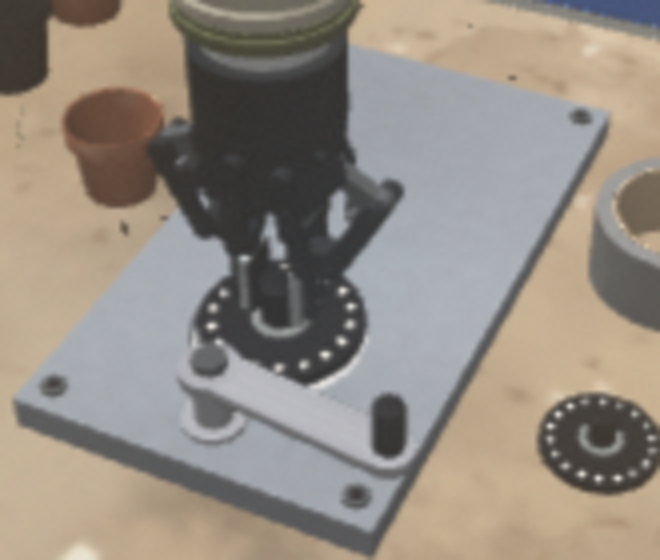

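```bash
cat >> h.py <<'E'
def overlay(c,circs,fn,box=None,s=1.5):
    a=np.linspace(0,2*np.pi,73)
    x0,y0,x1,y1=box or (0,0,512,384)
    im=cv2.resize(np.ascontiguousarray(c['color'][y0:y1,x0:x1,::-1]),None,fx=s,fy=s,interpolation=cv2.INTER_CUBIC)
    for x,y,z,r,col in circs:
        q=(proj(c,np.c_[x+r*np.cos(a),y+r*np.sin(a),0*a+z])-[x0,y0]+.5)*s-.5
        cv2.polylines(im,[np.round(q*8).astype(np.int32)],True,col,1,cv2.LINE_AA,3)
    cv2.imwrite(fn,im)
E
python3 -c "
from h import *
c=manip.camera('wrist')
overlay(c,[(603.6,79.4,20,47,(0,0,255)),(603.7,76.8,27,45,(0,255,0))],'pics/w5o.png',(140,130,360,340),3)
"
```

```text
(no output)
```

View pics/w5o.png

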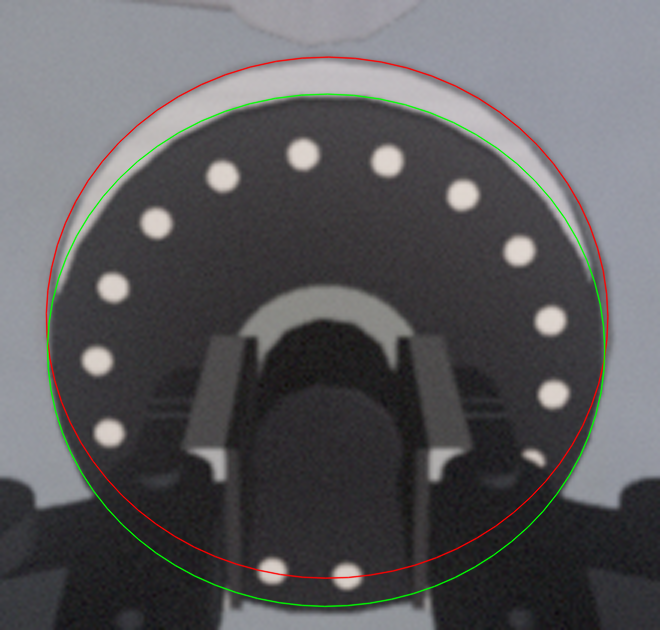

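Call:
move_arm:
  steps: [0,-1.3,0,0,0,0,-1.3,0,0,0,0,0,0,0,0,0,0,0,0,0,0,0,2,0,0,0,0,2,0,0,0,0,0,0,0,0,0,0,0,0]

```text
t: 7.3
tcp_pos: [603.6, 79.0, 202.5]
tcp_rot: [3.138, 0.146, -0.0]
force: [0.6, 0.1, -2.0]
grip_width: 0.245
```

```bash
python3 -c "
from h import *
plan(603.6,79.4,207,5.5,1,0)
c=manip.camera('wrist')
overlay(c,[(603.6,79.4,20,47,(0,0,255))],'pics/w6o.png',(140,130,360,340),3)
"
```

```text
now [603.6  79.  202.5] yaw 5.33 F [ 0.6  0.1 -2. ] t 7.3 w 0.245 tilt [-0.0002 -0.0001]
0.1,-0.4,-4.5,-0.003,0,
```

View pics/w6o.png

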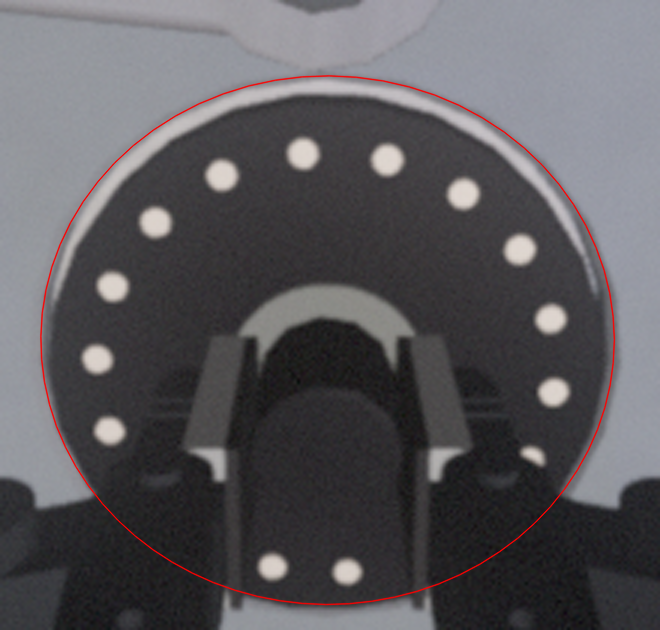

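Call:
move_arm:
  steps: [0,0,1,0,0,0,0,0,0,0,0,0,-1,0,0.35,0,0,-1,0,0.5,0,0,0,0,0.6,0,0,0,0,0.6,0,0,0,0,0.6,0,0,0,0,0.6]

```text
t: 8.15
tcp_pos: [603.6, 79.0, 203.7]
tcp_rot: [3.138, 0.146, -0.0]
force: [0.3, -0.6, -0.0]
grip_width: 0.601
```

```bash
python3 -c "
from h import *
plan(603.6,79.4,300,5.5,1,0)
c=manip.camera('wrist')
overlay(c,[(603.3,79.4,20,47,(0,0,255)),(603.6,79.0,22,45,(0,255,0))],'pics/w7o.png',(140,130,360,340),3)
"
```

```text
now [603.6  79.  203.7] yaw 5.33 F [ 0.3 -0.6 -0. ] t 8.15 w 0.601 tilt [-0.     -0.0001]
0.1,-0.4,-96.3,-0.003,0,
```

View pics/w7o.png

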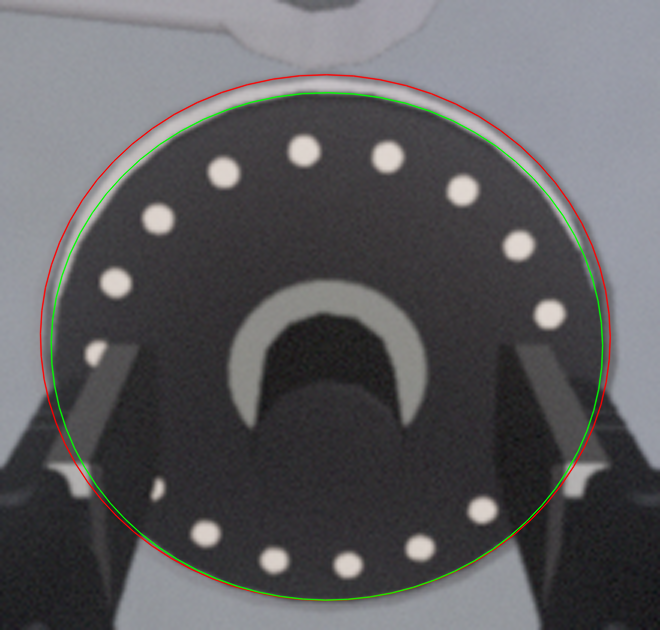

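The disc's edge matches the circle drawn for z=22, centred on the pocket, so it looks home. I'll rise straight up, then look from higher.

Call:
move_arm:
  steps: [0,0,-10,0,0.6,0,0,-20,0,0.6,0,0,-30,0,0.6,0,0,-30,0,0.6,0,0,0,0,0.6,0,0,0,0,0.6,0,0,0,0,0.6,0,0,0,0,0.6]

```text
t: 9.0
tcp_pos: [603.3, 78.9, 292.7]
tcp_rot: [3.138, 0.146, -0.003]
force: [-0.1, -0.2, -0.7]
grip_width: 0.596
```

```bash
python3 -c "
from h import *
c=manip.camera('wrist')
overlay(c,[(603.3,79.4,20,47,(0,0,255)),(603.6,79.0,22,45,(0,255,0)),(495,148.1,87,8,(0,255,255)),(596.2,148.7,59,16,(255,255,0))],'pics/w8o.png')
plan(495,148.1,290,-90,11,0.6)
"
```

```text
now [603.3  78.9 292.8] yaw 5.33 F [-0.   0.2 -0. ] t 9.05 w 0.597 tilt [-0.0016 -0.0002]
-9.2,-7.2,0.3,0.151,0.6,
-10.2,-5.7,0.3,0.151,0.6,
-10.9,-4.1,0.3,0.151,0.6,
-11.4,-2.4,0.3,0.151,0.6,
-11.7,-0.7,0.3,0.151,0.6,
-11.6,1.1,0.3,0.151,0.6,
-11.3,2.8,0.3,0.151,0.6,
-10.8,4.5,0.3,0.151,0.6,
-10.0,6.1,0.3,0.151,0.6,
-8.9,7.5,0.3,0.151,0.6,
-7.7,8.8,0.3,0.151,0.6,
```

View pics/w8o.png

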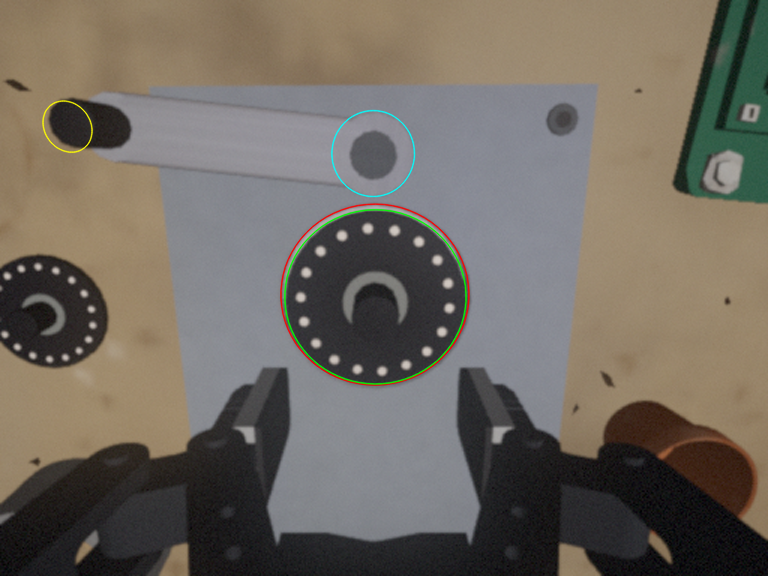

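The disc sits concentric in the pocket. The pin top is at about (72,124), within 2 mm of the estimate. I move over the pin while turning.

Call:
move_arm:
  steps: [-9,-7,0,0.15,0.6,-10,-6,0,0.15,0.6,-11,-4,0,0.15,0.6,-11,-2,0,0.15,0.6,-12,-1,0,0.15,0.6,-12,1,0,0.15,0.6,-11,3,0,0.15,0.6,-11,4,0,0.15,0.6]

```text
t: 9.85
tcp_pos: [524.7, 129.5, 293.1]
tcp_rot: [2.667, -1.659, -0.001]
force: [1.0, 0.0, 0.3]
grip_width: 0.6
```

```bash
python3 -c "
from h import *
plan(496,148.3,290,-90,4,0.6)
"
```

```text
now [524.7 129.5 293.1] yaw -63.78 F [1.  0.  0.3] t 9.85 w 0.6 tilt [-0.001  -0.0002]
-7.4,4.4,0.8,0.114,0.6,
-6.8,5.2,0.8,0.114,0.6,
-6.2,5.9,0.8,0.114,0.6,
-5.5,6.6,0.8,0.114,0.6,
```

Call:
move_arm:
  steps: [-7,4,0,0.11,0.6,-7,5,0,0.11,0.6,-5,5,0,0.11,0.6,-4,5,0,0.1,0.6,0,0,0,0,0.6,0,0,0,0,0.6,0,0,0,0,0.6,0,0,0,0,0.6]

```text
t: 10.65
tcp_pos: [500.1, 145.4, 293.6]
tcp_rot: [2.26, -2.182, -0.0]
force: [-0.7, 0.3, 0.0]
grip_width: 0.602
```

```bash
python3 -c "
from h import *
plan(496,148.3,236,-90,1,0.6)
c=manip.camera('wrist')
overlay(c,[(496,148.3,87,8,(0,255,255)),(596.2,148.7,59,16,(255,255,0))],'pics/w9o.png')
"
```

```text
now [500.1 145.4 293.6] yaw -88.01 F [-0.7  0.3  0. ] t 10.65 w 0.602 tilt [-0.0001 -0.0001]
-3.1,4.0,57.6,0.035,0.6,
```

View pics/w9o.png

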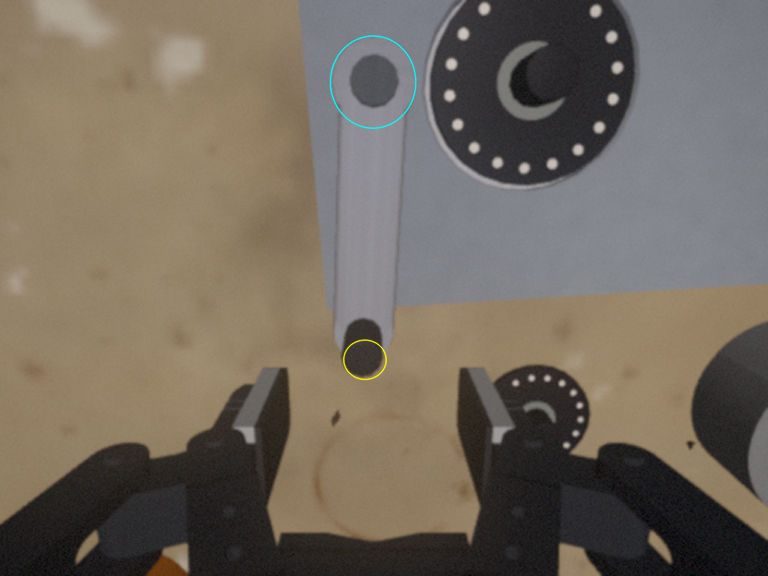

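The pin top at (364,355) lies midway between the pads. Judging by the disc contact, the tips reach about 180 mm when near shut, so I go down only to TCP z of about 245 to stay off the strap.

Call:
move_arm:
  steps: [-3,4,0,0.03,0.6,0,0,15,0,0.6,0,0,20,0,0.6,0,0,13,0,0.6,0,0,0,0,0.5,0,0,0,0,0.4,0,0,0,0,0.4,0,0,0,0,0.4]

```text
t: 11.5
tcp_pos: [496.1, 148.6, 246.4]
tcp_rot: [-2.225, 2.216, -0.001]
force: [-0.6, 0.1, -0.1]
grip_width: 0.398
```

```bash
cat >> h.py <<'E'
def arc(a0,a1,n,grip,r=101,px=596.2,py=148.7,z=245):
    # a: strap angle rad; yaw of tool = 5.4deg - a
    s=manip.state();p=np.array(s["tcp_pos"]);M=R.from_rotvec(s["tcp_rot"]).as_matrix()
    yaw=np.arctan2(M[1,0],M[0,0]);print("now",np.round(p,1),"yaw",round(np.degrees(yaw),1),"F",np.round(s["force"],1),"w",round(s["grip_width"],3),round(s["t"],2))
    print("strap angle of tool",round(np.radians(-84.6)%(2*np.pi)-np.arctan2(p[1]-py,p[0]-px)%(2*np.pi),3),"r",np.hypot(p[0]-px,p[1]-py).round(1))
    for a in np.linspace(a0,a1,n+1)[1:]:
        d=np.radians(-84.6)-a;t=np.array([px+r*np.cos(d),py+r*np.sin(d),z])
        yt=np.radians(5.4)-a;dy=yt-yaw
        c,q=np.cos(yaw),np.sin(yaw);dx=t-p
        print(f"{c*dx[0]+q*dx[1]:.1f},{q*dx[0]-c*dx[1]:.1f},{-dx[2]:.1f},{-dy:.3f},{grip},")
        p=t;yaw=yt
E
python3 -c "
from h import *
arc(1.66,0,20,0.4)
c=manip.camera('wrist')
overlay(c,[(496,148.3,87,8,(0,255,255))],'pics/w10o.png')
"
```

```text
now [496.1 148.6 246.4] yaw -89.8 F [-0.6  0.1 -0.1] w 0.398 11.5
strap angle of tool 1.664 r 100.1
8.8,0.6,1.4,-0.084,0.4,
8.4,-0.3,-0.0,-0.083,0.4,
8.4,-0.3,-0.0,-0.083,0.4,
8.4,-0.3,-0.0,-0.083,0.4,
8.4,-0.3,-0.0,-0.083,0.4,
8.4,-0.3,-0.0,-0.083,0.4,
8.4,-0.3,-0.0,-0.083,0.4,
8.4,-0.3,-0.0,-0.083,0.4,
8.4,-0.3,-0.0,-0.083,0.4,
8.4,-0.3,-0.0,-0.083,0.4,
8.4,-0.3,-0.0,-0.083,0.4,
8.4,-0.3,-0.0,-0.083,0.4,
8.4,-0.3,-0.0,-0.083,0.4,
8.4,-0.3,-0.0,-0.083,0.4,
8.4,-0.3,-0.0,-0.083,0.4,
8.4,-0.3,-0.0,-0.083,0.4,
8.4,-0.3,-0.0,-0.083,0.4,
8.4,-0.3,-0.0,-0.083,0.4,
8.4,-0.3,-0.0,-0.083,0.4,
8.4,-0.3,-0.0,-0.083,0.4,
```

View pics/w10o.png

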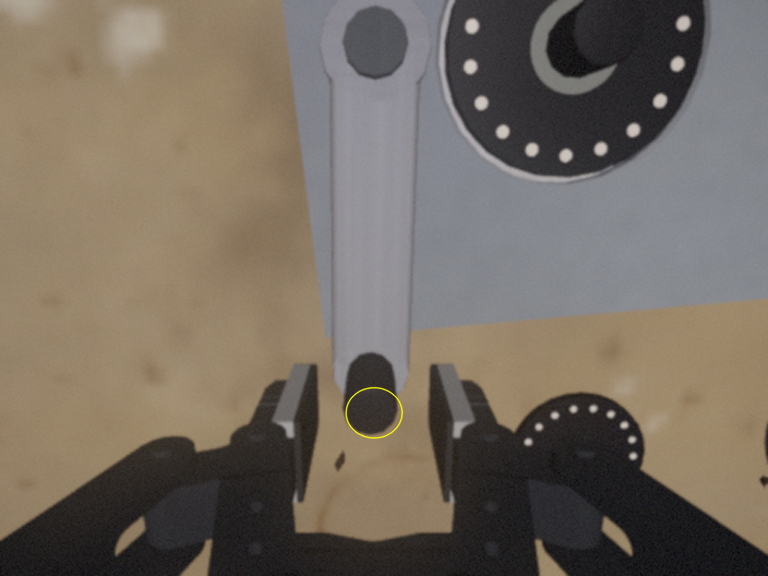

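Call:
move_arm:
  steps: [8.4,0,0,-0.083,0.4,8.4,-0.3,0,-0.083,0.4,8.4,-0.3,0,-0.083,0.4,8.4,-0.3,0,-0.083,0.4,8.4,-0.3,0,-0.083,0.4,8.4,-0.3,0,-0.083,0.4,8.4,-0.3,0,-0.083,0.4,8.4,-0.3,0,-0.083,0.4]

```text
t: 12.35
tcp_pos: [517.1, 86.0, 246.2]
tcp_rot: [-2.829, 1.365, -0.001]
force: [-1.0, 0.9, 0.8]
grip_width: 0.396
```

```bash
python3 -c "
from h import *
arc(1.0,0.3,8,0.4)
c=manip.camera('wrist')
overlay(c,[],'pics/w11o.png')
"
```

```text
now [517.1  86.  246.2] yaw -51.5 F [-1.   0.9  0.8] w 0.396 12.35
strap angle of tool 0.995 r 100.9
8.4,-0.3,1.2,-0.081,0.4,
8.8,-0.4,-0.0,-0.088,0.4,
8.8,-0.4,-0.0,-0.087,0.4,
8.8,-0.4,-0.0,-0.088,0.4,
8.8,-0.4,-0.0,-0.088,0.4,
8.8,-0.4,-0.0,-0.087,0.4,
8.8,-0.4,-0.0,-0.088,0.4,
8.8,-0.4,-0.0,-0.088,0.4,
```

View pics/w11o.png

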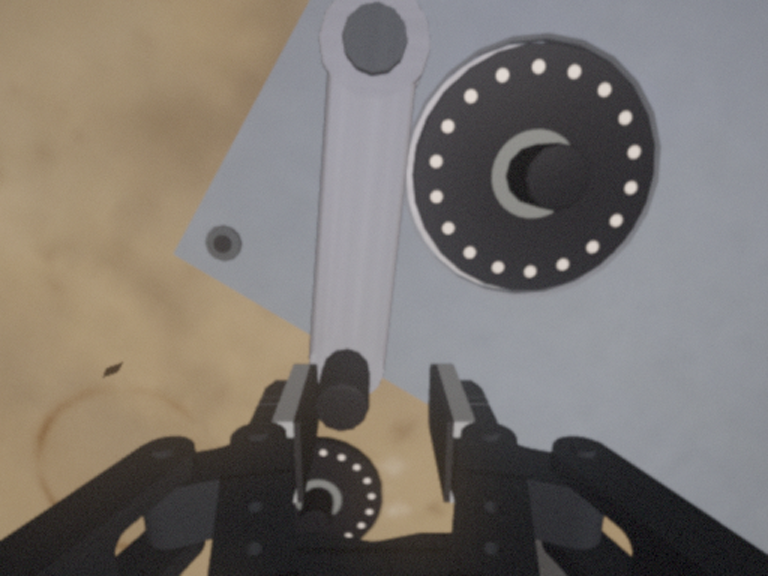

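The left pad is pushing the pin (342,390) and the strap is swinging cleanly. I carry on along the arc.

Call:
move_arm:
  steps: [8.8,-0.3,0,-0.083,0.4,8.8,-0.4,0,-0.088,0.4,8.8,-0.4,0,-0.088,0.4,8.8,-0.4,0,-0.088,0.4,8.8,-0.4,0,-0.088,0.4,8.8,-0.4,0,-0.088,0.4,8.8,-0.4,0,-0.088,0.4,8.8,-0.4,0,-0.088,0.4]

```text
t: 13.2
tcp_pos: [575.7, 49.7, 246.0]
tcp_rot: [3.125, -0.317, -0.0]
force: [-0.7, 1.1, 1.4]
grip_width: 0.401
```

```bash
python3 -c "
from h import *
arc(0.3,0,5,0.4)
c=manip.camera('wrist')
overlay(c,[],'pics/w12o.png')
"
```

```text
now [575.7  49.7 246. ] yaw -11.6 F [-0.7  1.1  1.4] w 0.401 13.2
strap angle of tool 0.298 r 101.1
5.9,-0.3,1.0,-0.056,0.4,
6.1,-0.2,-0.0,-0.060,0.4,
6.1,-0.2,-0.0,-0.060,0.4,
6.1,-0.2,-0.0,-0.060,0.4,
6.1,-0.2,-0.0,-0.060,0.4,
```

View pics/w12o.png

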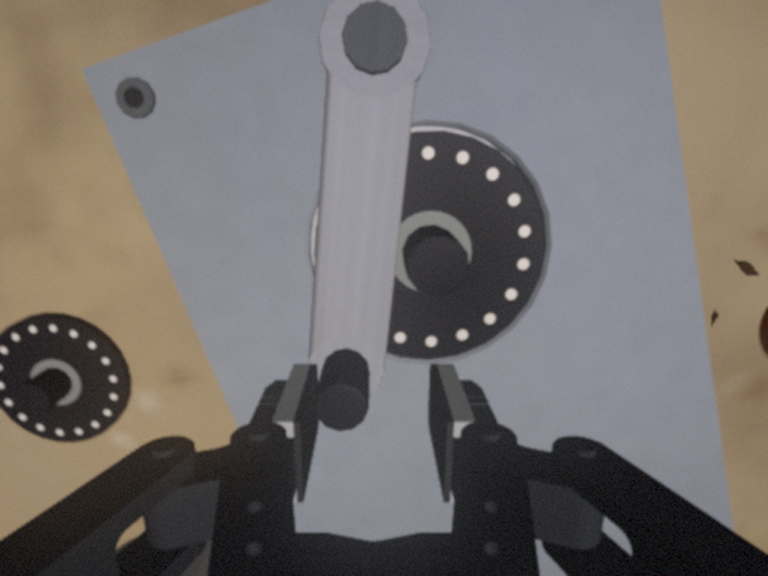

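Call:
move_arm:
  steps: [6,-0.3,0,-0.056,0.4,6,-0.2,0,-0.06,0.4,6,-0.2,0,-0.06,0.4,6,-0.2,0,-0.06,0.4,6,-0.2,0,-0.06,0.4,2,0,0,0,0.4,2,0,0,0,0.4,0,0,0,0,0.4]

```text
t: 14.05
tcp_pos: [609.4, 48.5, 245.7]
tcp_rot: [3.138, 0.141, 0.0]
force: [-0.5, -1.0, -0.1]
grip_width: 0.399
```

```bash
python3 -c "
from h import *
arc(0,0,1,0.4)
c=manip.camera('wrist')
overlay(c,[],'pics/w13o.png')
"
```

```text
now [609.4  48.5 245.7] yaw 5.1 F [-0.5 -1.  -0.1] w 0.399 14.05
strap angle of tool -0.037 r 101.0
-3.7,0.1,0.7,-0.005,0.4,
```

View pics/w13o.png

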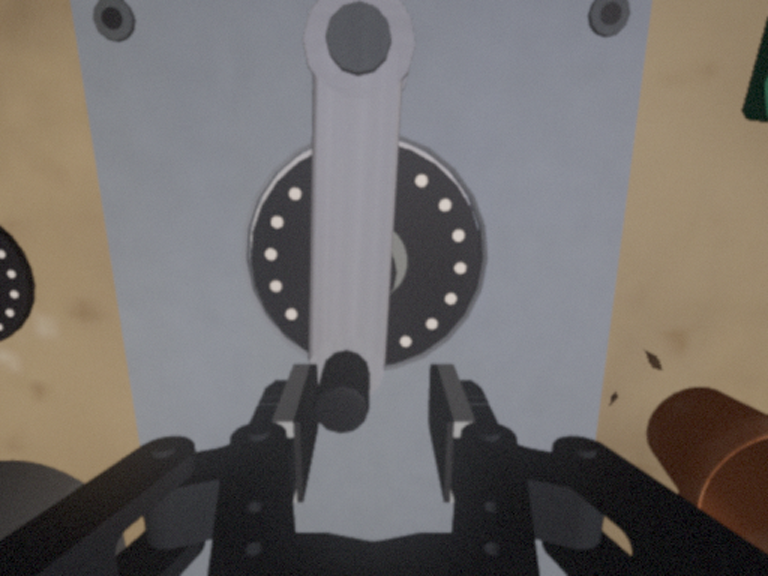

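The pin is still about 5 mm short of the stop. I push on gently while watching the force.

Call:
move_arm:
  steps: [1.5,0,0,0,0.4,1.5,0,0,0,0.4,1.5,0,0,0,0.4,1.5,0,0,0,0.4,1.5,0,0,0,0.4,0,0,0,0,0.4,0,0,0,0,0.4,0,0,0,0,0.4]

```text
t: 14.9
tcp_pos: [616.2, 49.1, 245.5]
tcp_rot: [3.137, 0.144, -0.004]
force: [-7.5, -2.0, 5.3]
grip_width: 0.402
```

At 7.5 N against 1.2 N of friction, the strap is on its stop. I back off to the middle, then rise.

Call:
move_arm:
  steps: [-4,0,0,0,0.4,-4,0,0,0,0.4,-2,0,0,0,0.45,0,0,0,0,0.45,0,0,-10,0,0.45,0,0,-25,0,0.45,0,0,-30,0,0.45,0,0,-30,0,0.45]

```text
t: 15.7
tcp_pos: [606.9, 48.4, 342.5]
tcp_rot: [-3.138, -0.145, -0.0]
force: [0.9, -0.4, 0.4]
grip_width: 0.45
```

Call:
move_arm:
  steps: [0,20,-20,0,0.5,0,30,0,0,0.5,0,40,0,0,0.5,0,40,0,0,0.5,0,40,0,0,0.5,0,30,0,0,0.5,0,0,0,0,0.5,0,0,0,0,0.5]

```text
t: 16.5
tcp_pos: [625.3, -151.3, 361.2]
tcp_rot: [-3.138, -0.142, -0.001]
force: [0.7, 1.4, 0.7]
grip_width: 0.502
```

```bash
python3 -c "
from h import *
c=manip.camera('top');print(manip.state()['tcp_pos'],manip.state()['force'])
e=np.radians(5.4);px,py=596.2,148.7
overlay(c,[(603.3,79.4,22,45,(0,255,0)),(px+100*np.sin(e),py-100*np.cos(e),87,8,(0,255,255)),(435,-85,48,50,(255,0,255))],'pics/t14.png',(150,100,330,280),3.3)
c=manip.camera('side');overlay(c,[(603.3,79.4,22,45,(0,255,0)),(px+100*np.sin(e),py-100*np.cos(e),87,8,(0,255,255))],'pics/s14.png',(165,150,365,290),3.8)
c=manip.camera('wrist');overlay(c,[(603.3,79.4,22,45,(0,255,0)),(px+100*np.sin(e),py-100*np.cos(e),87,8,(0,255,255))],'pics/w14.png')
"
```

```text
[ 625.43870289 -150.01035199  361.30235552] [ 0.18672043  0.81434398 -0.31717346]
```

View pics/t14.png

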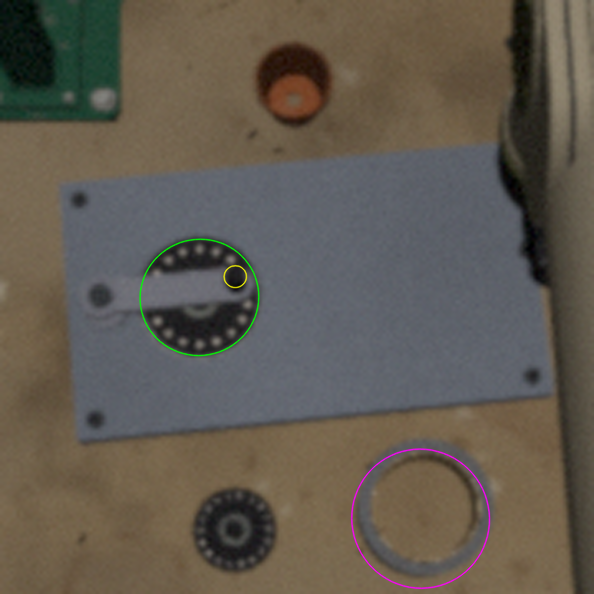

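View pics/s14.png

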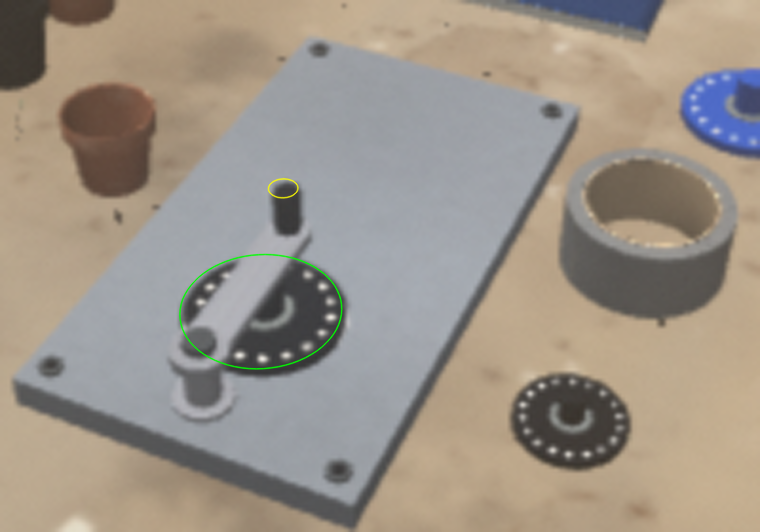

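View pics/w14.png

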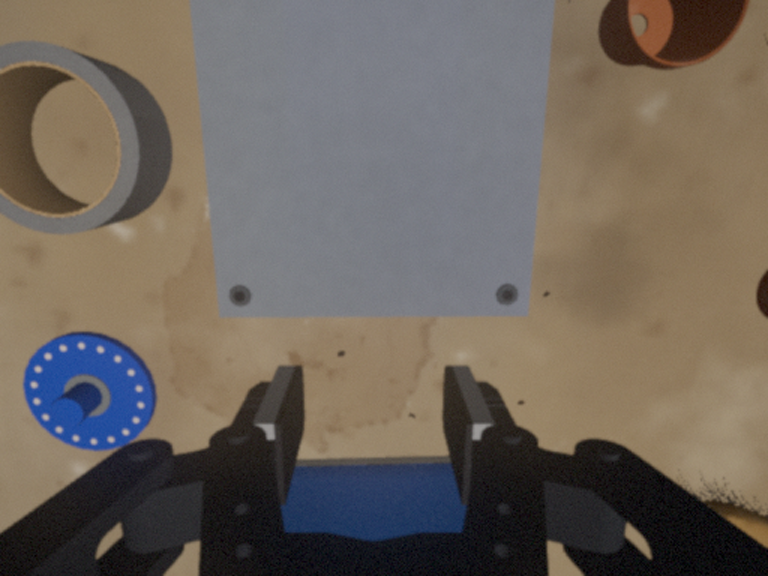

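The top view shows the pin at (235,277), on the predicted shut position, and the disc on the home circle. The pot and tape roll stand where they were. The side overlay is off by the same 2–3 mm that view showed at the start. The arm is clear, so I hand in.

```bash
python3 -c "
from bench import manip
print(manip.hand_in())"
```

```text
the job is handed in; nothing more can be done
None
```

I gripped the black seed disc by its hub and slid it along the plate. It dropped into the pocket and I released it there. I then swung the strap shut by pushing its pin round with one finger pad, and handed in at about 16.7 s of the 48 s; no verdict is reported.

- **Disc:** the gripper followed it down about 6 mm while still holding it, and I released it there. The wrist view then put its edge on the circle drawn for "home" (upper face at 22 mm), concentric with the pocket. The strap was still open then, at about 1.66 rad.
- **Strap:** it met a firm stop at 7.5 N, against about 1.2 N of friction. In the final top view the pin sits on the predicted shut position.
- **Pot and tape roll:** both look unmoved in the last top and side views, and the arm was well clear of everything.
- **Disagreement:** the final side view draws the disc 2–3 mm off. That view showed a similar offset for the pocket at the start, so I put it down to its calibration.
- **First grip:** closing on the hub pressed the disc onto the plate with about 7 N, because the fingertips reach about 180 mm when nearly shut. I eased that before sliding and set the strap height to allow for it.

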